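# Find the worn lead-screw feed by its free play

### The job

One of the three lead-screw feeds on the joiner's bench is worn: wiggle each crank gently to both ends of its free play, without turning the screw behind it, to find the one with the most play. Take that feed out of use by throwing its half-nut lever fully over, away from the robot, and leave the other two levers as they are. Leave all three cranks taken up at the clockwise end of their free play (grip over to the right, seen from the robot).

Things in the scene. Friction and masses are not known exactly. Their poses are not given: they have to be found in the camera images.
- grip_a (a point): centre of the 30 mm black ball grip at the top of the upright crank arm of one of three look-alike feeds, at its front, 125 mm from the screw's axis, 170 above the bench; swings sideways. Within the free play under 1 N moves it and it stays where left; at either end the screw resists and turns only at about 12 N. Play at the grip: 5 to 35 mm in all, over 4 mm different from feed to feed
- screw_a: that feed's level lead screw. Origin on its axis, 95 mm behind the crank, 45 above the bench; x runs along it, from the crank away from the robot; y and z turn with the screw (z straight up: y points left, seen from the robot). It must not turn. Clockwise, seen from the robot, moves the grip right (-y)
- index_a (a point): tip of the 6 mm index pin that sticks out to the right of that screw's collar, 56 mm from its axis, 19 mm behind the crank; it moves only when the screw itself turns
- lever_a_tip (a point): centre of the 26 mm black ball of that feed's half-nut lever, 80 mm from its hinge (across the feed, 97 above the bench). It leans 29 degrees towards the robot, ball about 167 above the bench and 107 behind the crank grip. Thrown, it swings 57 degrees along the screw's +x, the ball travelling 77 mm, to a stop; about 1 N moves it and it stays where left
- lever_a (a joint): angle of that lever: 0 leaning towards the robot (nut engaged), 1.0 rad thrown fully away from the robot (nut released, feed out of use)
- grip_b (a point): centre of the 30 mm black ball grip at the top of the upright crank arm of one of three look-alike feeds, at its front, 125 mm from the screw's axis, 170 above the bench; swings sideways. Within the free play under 1 N moves it and it stays where left; at either end the screw resists and turns only at about 12 N. Play at the grip: 5 to 35 mm in all, over 4 mm different from feed to feed
- screw_b: that feed's level lead screw. Origin on its axis, 95 mm behind the crank, 45 above the bench; x runs along it, from the crank away from the robot; y and z turn with the screw (z straight up: y points left, seen from the robot). It must not turn. Clockwise, seen from the robot, moves the grip right (-y)
- index_b (a point): tip of the 6 mm index pin that sticks out to the right of that screw's collar, 56 mm from its axis, 19 mm behind the crank; it moves only when the screw itself turns
- lever_b_tip (a point): centre of the 26 mm black ball of that feed's half-nut lever, 80 mm from its hinge (across the feed, 97 above the bench). It leans 29 degrees towards the robot, ball about 167 above the bench and 107 behind the crank grip. Thrown, it swings 57 degrees along the screw's +x, the ball travelling 77 mm, to a stop; about 1 N moves it and it stays where left
- lever_b (a joint): angle of that lever: 0 leaning towards the robot (nut engaged), 1.0 rad thrown fully away from the robot (nut released, feed out of use)
- grip_c (a point): centre of the 30 mm black ball grip at the top of the upright crank arm of one of three look-alike feeds, at its front, 125 mm from the screw's axis, 170 above the bench; swings sideways. Within the free play under 1 N moves it and it stays where left; at either end the screw resists and turns only at about 12 N. Play at the grip: 5 to 35 mm in all, over 4 mm different from feed to feed
- screw_c: that feed's level lead screw. Origin on its axis, 95 mm behind the crank, 45 above the bench; x runs along it, from the crank away from the robot; y and z turn with the screw (z straight up: y points left, seen from the robot). It must not turn. Clockwise, seen from the robot, moves the grip right (-y)
- index_c (a point): tip of the 6 mm index pin that sticks out to the right of that screw's collar, 56 mm from its axis, 19 mm behind the crank; it moves only when the screw itself turns
- lever_c_tip (a point): centre of the 26 mm black ball of that feed's half-nut lever, 80 mm from its hinge (across the feed, 97 above the bench). It leans 29 degrees towards the robot, ball about 167 above the bench and 107 behind the crank grip. Thrown, it swings 57 degrees along the screw's +x, the ball travelling 77 mm, to a stop; about 1 N moves it and it stays where left
- lever_c (a joint): angle of that lever: 0 leaning towards the robot (nut engaged), 1.0 rad thrown fully away from the robot (nut released, feed out of use)
There are look-alikes about, which are no part of the job. Leave any purple look-alike of the part that bears grip_b alone.

How it is judged:
On the way, in this order (a step that is already met when the one before it is completed fails the run):
1. the crank with the most free play has been felt to the anticlockwise (left-hand) end of its play (only that crank reaches so far) ((y of grip_a in the frame of screw_a above 0.0115 m or y of grip_b in the frame of screw_b above 0.0115 m or y of grip_c in the frame of screw_c above 0.0115 m)), for 0.05 s.
2. after that, a half-nut lever is thrown fully over (value of joint any of lever_a, lever_b, lever_c above 0.85 rad), for 0.2 s.
At the end, for the whole second after the job is handed in: The lever of the feed with the most free play stands at more than 0.85 rad, the other two at less than 0.2 rad, and each of the three crank grips rests within 2 mm of the clockwise end of its free play (((value of joint lever_a above 0.85 rad and value of joint each of lever_b, lever_c below 0.2 rad and y of grip_a in the frame of screw_a below -0.0115 m and y of grip_b in the frame of screw_b below -0.0055 m and y of grip_c in the frame of screw_c below -0.0022 m) or (value of joint lever_a above 0.85 rad and value of joint each of lever_c, lever_b below 0.2 rad and y of grip_a in the frame of screw_a below -0.0115 m and y of grip_c in the frame of screw_c below -0.0055 m and y of grip_b in the frame of screw_b below -0.0022 m) or (value of joint lever_b above 0.85 rad and value of joint each of lever_a, lever_c below 0.2 rad and y of grip_b in the frame of screw_b below -0.0115 m and y of grip_a in the frame of screw_a below -0.0055 m and y of grip_c in the frame of screw_c below -0.0022 m) or (value of joint lever_b above 0.85 rad and value of joint each of lever_c, lever_a below 0.2 rad and y of grip_b in the frame of screw_b below -0.0115 m and y of grip_c in the frame of screw_c below -0.0055 m and y of grip_a in the frame of screw_a below -0.0022 m) or (value of joint lever_c above 0.85 rad and value of joint each of lever_a, lever_b below 0.2 rad and y of grip_c in the frame of screw_c below -0.0115 m and y of grip_a in the frame of screw_a below -0.0055 m and y of grip_b in the frame of screw_b below -0.0022 m) or (value of joint lever_c above 0.85 rad and value of joint each of lever_b, lever_a below 0.2 rad and y of grip_c in the frame of screw_c below -0.0115 m and y of grip_b in the frame of screw_b below -0.0055 m and y of grip_a in the frame of screw_a below -0.0022 m))); the robot touches nothing.
It fails at once if a screw was turned: its index pin's tip moved more than 5 mm from its start (0.09 rad) (distance of any of index_a, index_b, index_c from where it was at the start of the episode above 0.005 m).
It also fails if it takes over 61 s, if anything falls off the work surface, if the arm or the gripper's body presses on something with over 40 N, if the wrist force passes 120 N, or if a joint passes its speed limit or range.

### The arm

A 7-joint arm with a two-finger parallel gripper is mounted at the origin on the work surface. World frame = base frame: x ahead of the robot, y to its left, z up, the work surface at z = 0. Lengths are in m, angles in rad, forces in N, time in s.
With the tool pointing down it reaches from about 0.4 to 0.85 m from the base axis. Payload 10.4 kg.
Tool frame: the origin (TCP) lies at the centre of the arm's flange, where the gripper is bolted on; the fingertips stand 182 mm ahead of it and the grasp point (between the pads) lies 164 mm ahead of it; z points along the fingers, y is the direction in which the jaws open and shut (so a half turn about z gives the same grasp; the last joint's range is limited). The gripper opens to 87 mm and grips with 3 to 60 N. Pads are 19 mm wide; open, the fingers measure 117 mm over their backs; the gripper's body (75 mm by 190 mm) begins 51 mm behind the grasp point.
Start: joints at [-1.243, 0.332, -0.065, 1.46, 0.022, 1.35, -0.088], TCP at [0.215, 0.587, 0.405] pointing down, gripper open.
Joint ranges: [-2.6, 2.6], [-0.5, 2.12], [-1.47, 1.34], [0.16, 2.42], [-1.27, 4.41], [0.06, 2.06], [-2.6, 2.6]. Speed limits (rad/s): [2.22, 2.22, 2.79, 2.79, 3.14, 3.14, 3.14].

### API

Orientations are given as a unit quaternion [x, y, z, w].
In Python, from bench import env gives the robot as it stands.
- The arm moves only by the tool carry_out, never from a script. Its argument "steps" is text: rows parted by semicolons, each of 5 numbers parted by spaces: the shift along the tool's x, y, z in m, then the turn about the tool's z in degrees, then the finger opening in m, from 0 to 0.087. A call has 1 to 8 rows; each row shifts and turns the pose as measured when the row begins, along the tool's axes as they then stand; what a row does not reach is not made up. A row lasts 1/12 s, in which the tool goes at most 41.7 mm and 7.16 degrees, less where a joint would pass 70% of its speed; a pose out of reach is approached as far as the arm can. A call with a gripper value outside its range is refused whole. The fingers move at their own pace and stop on an object; the grip force is fixed at half the most. Time passes only in rows, so rows that do not move let the fingers close. It gives the time, the measured TCP pose, the force and the opening at its end, in the units of the state.
- env.get_obs(): the state, without advancing time (a new reading comes with each control period).
- env.grab_frame(name): name is "scene" or "top" or "wrist"; returns the picture (400x640x3 uint8, blue, green, red); there is no depth.
- env.get_calibration(name): a dict with "fx", "fy", "cx", "cy" (pixels), "rvec" (rotation vector, rad) and "tvec" (3), from world to camera coordinates, as OpenCV has them. Camera axes: x right, y down, z forward; pixel columns grow to the right and rows downward; lengths in m; the calibration is good to about 2 mm. A picture is of the moment at which its call begins: read the wrist's pose just before it. get_calibration takes no time and is no camera call; for the wrist camera it gives the pose at the moment of the call.
- env.finish_job(): hands the job in, once; it reports no verdict.
The state is a dict: "t": time; "joint_positions": joint angles; "joint_velocities": joint speeds; "joint_torque": joint torques, N m; "ee_pos": TCP position; "eef_rot": TCP orientation; "contact_force": force on the tool from outside, world axes, zero at the start; "moment": the same for the moment, N m; "width": finger opening in m.
Only numpy, scipy, OpenCV 4.12 (cv2) and the standard library are available. Lean on these libraries where they do the work, as an engineer would, in place of code of your own. Each camera call takes 0.05 s, during which the arm holds its last target. There are 200 camera calls.

## Working session

There is one attempt and no reset: what is moved stays moved. The work goes in short steps, Python scripts to look and compute and a tool call to move; the robot and the scene stay as the last step left them, time stands still between calls to the robot, and variables do not carry over. Pictures are saved under pics/ and viewed, about 8 in all and at most 12, crops included, and the job is handed in when it is done.

Besides the shell and the picture viewer there is one more tool, called after "Call:" in YAML: its name, and indented under it one key for each argument. carry_out: Moves the arm, as the interface text tells. Its arguments: {"type":"object","properties":{"steps":{"type":"string"}},"required":["steps"]}

```bash
mkdir -p pics; ls
python3 - <<'E'
from bench import env
import cv2
o=env.get_obs(); print(o)
for n in("scene","top"):
    cv2.imwrite(f"pics/{n}0.png",env.grab_frame(n)); print(n,env.get_calibration(n))
print(env.get_calibration("wrist"))
E
```

```text
pics
{'t': 0.0, 'joint_positions': array([-1.24259167,  0.33289835, -0.06474469,  1.46092306,  0.02155673,
        1.34989857, -0.08849196]), 'joint_velocities': array([-2.07143165e-03,  1.65500084e-04, -1.83337396e-04,  6.52446985e-04,
        9.24826418e-05, -4.36932784e-04,  1.25432627e-03]), 'joint_torque': array([ 1.93348825e-06, -6.23264909e+01,  2.41359381e-02, -3.89887154e+01,
       -6.15605107e-02,  3.97246750e-02,  1.26785753e-04]), 'ee_pos': array([0.21470631, 0.58683423, 0.40394603]), 'eef_rot': array([ 1.74474044e-01,  9.84661512e-01, -7.06951345e-04, -1.20913778e-04]), 'contact_force': array([-0.64975924,  0.02406615,  0.34643688]), 'moment': array([0.0008686 , 0.02229549, 0.02175523]), 'width': 0.08705895455596031}
scene {'fx': 370.6332151516916, 'fy': 370.6332151516916, 'cx': 318.29972611903366, 'cy': 196.05832570000177, 'rvec': array([ 0.72411685,  2.7446936 , -0.89923234]), 'tvec': array([ 0.37609854, -0.05168854,  1.07642085])}
top {'fx': 432.59206762858673, 'fy': 432.59206762858673, 'cx': 312.86158594226976, 'cy': 196.52131662134227, 'rvec': array([ 2.15324109, -2.15827037,  0.1673542 ]), 'tvec': array([-0.0331215 ,  0.43415482,  1.16375576])}
{'fx': 320.79540733761223, 'fy': 320.79540733761223, 'cx': 320.6182549391336, 'cy': 201.76319130330765, 'rvec': array([-2.4042489 , -1.68077528, -0.20439994]), 'tvec': array([-0.62429221, -0.03018692,  0.38923733])}
```

View pics/scene0.png

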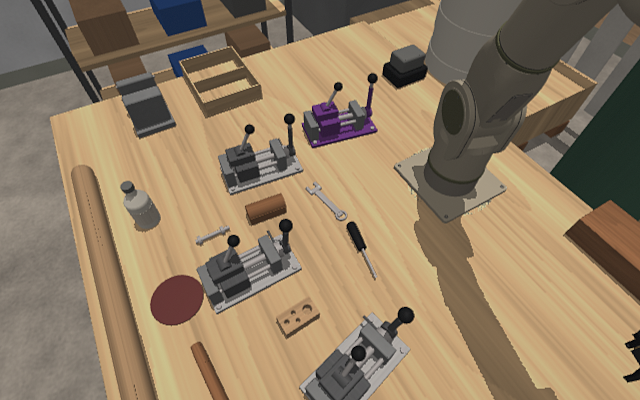

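View pics/top0.png

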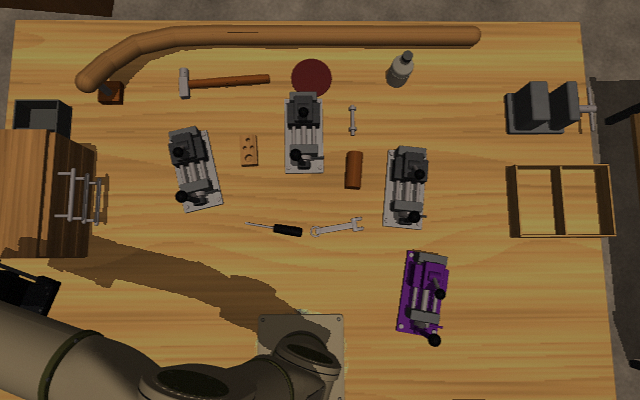

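Candidates. Top-view grip pixels: left feed (181,197), middle feed (296,155), right feed (414,216); the purple look-alike is at (434,340) and gets left alone. Scene-view grips: left (405,315), middle (285,226), right (289,119). Next I'll refine the centres and triangulate, with close crops as a check.

```bash
cat > h.py <<'E'
from bench import env
import cv2, numpy as np
from scipy.optimize import least_squares
from scipy.spatial.transform import Rotation as R
def proj(c,p):
    K=np.array([[c['fx'],0,c['cx']],[0,c['fy'],c['cy']],[0,0,1]])
    return cv2.projectPoints(np.float64(p).reshape(-1,1,3),c['rvec'],c['tvec'],K,None)[0].reshape(-1,2)
def ray(c,uv):
    Rm=cv2.Rodrigues(c['rvec'])[0]; o=-Rm.T@c['tvec']
    d=Rm.T@np.array([(uv[0]-c['cx'])/c['fx'],(uv[1]-c['cy'])/c['fy'],1]); return o,d
def onz(c,uv,z):
    o,d=ray(c,uv); return o+d*(z-o[2])/d[2]
def tri(c1,u1,c2,u2):
    f=lambda p:np.r_[proj(c1,p)[0]-u1,proj(c2,p)[0]-u2]
    r=least_squares(f,[.5,0,.17]); return r.x,np.abs(r.fun).max()
def blob(img,uv,r=9,th=38):
    u,v=map(int,uv); p=img[v-r:v+r+1,u-r:u+r+1].max(2)
    m=(p<th).astype(np.uint8); n,l,s,c=cv2.connectedComponentsWithStats(cv2.morphologyEx(m,cv2.MORPH_OPEN,np.ones((3,3),np.uint8)))
    if n<2: return np.array(uv,float),0
    k=1+np.argmax(s[1:,4]); return c[k]+[u-r,v-r],s[k,4]
E
python3 - <<'E'
from h import *
S=cv2.imread('pics/scene0.png');T=cv2.imread('pics/top0.png')
cs,ct=env.get_calibration('scene'),env.get_calibration('top')
pts={'Lg':((405,315),(181,197)),'Ll':((358,353),(179,152)),'Mg':((285,226),(296,155)),'Ml':((233,241),(302,127)),'Rg':((289,119),(414,216)),'Rl':((249,130),(420,174))}
for k,(s,t) in pts.items():
    bs,a=blob(S,s);bt,b=blob(T,t)
    print(k,bs.round(1),a,bt.round(1),b,*[np.round(x,4) for x in tri(cs,bs,ct,bt)],onz(ct,bt,.17 if k[1]=='g' else .167).round(4))
z=[cv2.resize(T[y:y+100,x:x+90],None,fx=4,fy=4,interpolation=2) for x,y in((150,120),(265,85))]
z.append(cv2.resize(T[140:240,370:460],None,fx=4,fy=4,interpolation=2))
im=np.hstack(z); im=cv2.resize(im,(800,int(im.shape[0]*800/im.shape[1])));cv2.imwrite('pics/crop1.png',im)
E
```

```text
Lg [405.  314.9] 191 [182.9 196.1] 143 [0.4157 0.2859 0.1643] 0.4581 [0.4159 0.2831 0.17  ]
Ll [357.8 353. ] 165 [181.  153.5] 202 [0.5244 0.2971 0.155 ] 0.3518 [0.5223 0.2927 0.167 ]
Mg [285.2 225.4] 123 [296.8 156.4] 152 [0.5176 0.0067 0.1607] 0.4312 [0.5143 0.0073 0.17  ]
Ml [233.  240.4] 96 [302.7 123. ] 154 [ 0.6202 -0.0152  0.1478] 5.084 [ 0.6006 -0.0072  0.167 ]
Rg [288.8 118.9] 73 [412.5 217. ] 142 [ 0.3648 -0.274   0.1724] 0.5941 [ 0.3639 -0.2738  0.17  ]
Rl [249.1 129. ] 54 [416.4 175. ] 174 [ 0.4695 -0.288   0.1734] 1.2003 [ 0.4682 -0.288   0.167 ]
```

View pics/crop1.png

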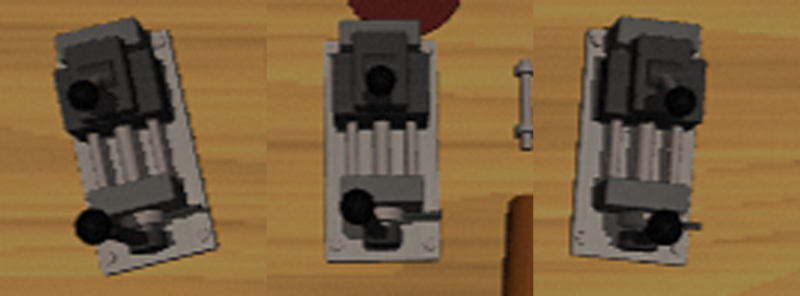

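```bash
cat >> h.py <<'E'
def goto(P,yaw_deg):
    """tool-frame delta to TCP point P with tool y along world direction 90+yaw; turn first, then shift"""
    o=env.get_obs(); Rm=R.from_quat(o['eef_rot']).as_matrix(); y=Rm[:,1]
    a=np.degrees(np.arctan2(y[1],y[0])); turn=-((90+yaw_deg-a+90)%180-90)
    R2=Rm@R.from_euler('z',turn,degrees=True).as_matrix()
    print('at',o['ee_pos'].round(4),'yang',a.round(1),'turn',round(turn,1),'shift after turn',(R2.T@(np.array(P)-o['ee_pos'])).round(4),'t',o['t'],'F',o['contact_force'].round(1),'tilt',Rm[:,2].round(3))
E
python3 - <<'E'
from h import *
cs,ct=env.get_calibration('scene'),env.get_calibration('top')
g={'L':((405,314.9),(182.1,196.9)),'M':((285.2,225.4),(295,155.2)),'R':((288.8,118.9),(414.1,216.6))}
l={'L':((357.8,353),(178.3,152.4)),'M':((233,240.8),(303.1,112)),'R':((249.1,129.5),(420.2,173.7))}
e={'L':[(212,246),(165,32)],'M':[(439,260),(437,60)],'R':[(572,256),(588,30)]}
off={'L':(0,150,120),'M':(266.7,265,85),'R':(533.3,370,140)}
for k in 'LMR':
    q=[onz(ct,((u-off[k][0])/2.963+off[k][1],v/2.963+off[k][2]),.008) for u,v in e[k]]
    d=q[1]-q[0]
    print(k,'yaw',np.degrees(np.arctan2(d[1],d[0])).round(1),[np.round(x,4) for x in tri(cs,g[k][0],ct,g[k][1])],onz(ct,g[k][1],.17).round(4),'lev',[np.round(x,4) for x in tri(cs,l[k][0],ct,l[k][1])],onz(ct,l[k][1],.167).round(4))
goto([.42,.284,.40],12)
E
```

```text
L yaw 13.7 [array([0.415 , 0.2865, 0.1643]), np.float64(0.1132)] [0.4139 0.2851 0.17  ] lev [array([0.526 , 0.2994, 0.166 ]), np.float64(0.2041)] [0.5252 0.2996 0.167 ]
M yaw 0.2 [array([0.5191, 0.011 , 0.1679]), np.float64(0.4557)] [0.5175 0.0117 0.17  ] lev [array([ 0.6292, -0.0086,  0.1684]), np.float64(0.1896)] [ 0.6292 -0.0083  0.167 ]
R yaw -5.5 [array([ 0.3648, -0.2777,  0.1701]), np.float64(0.0182)] [ 0.3649 -0.2777  0.17  ] lev [array([ 0.4709, -0.2973,  0.1657]), np.float64(0.3758)] [ 0.4715 -0.2974  0.167 ]
at [0.2147 0.5868 0.4041] yang 69.9 turn -32.1 shift after turn [-0.1378 -0.3389  0.0043] t 0.1 F [ 0.6 -0.8  0.2] tilt [-0.    -0.001 -1.   ]
```

Call:
carry_out:
  steps: "0 0 0 -6.8 0.06;0 0 0 -6.8 0.06;0 0 0 -6.8 0.06;0 0 0 -6.8 0.06;0 0 0 -6.6 0.06;-0.0155 -0.038 0 0 0.06;-0.0155 -0.038 0 0 0.06;-0.0155 -0.038 0 0 0.06"

```text
t: 0.77
ee_pos: [0.2833, 0.4922, 0.3987]
eef_rot: [-0.142, 0.99, -0.003, -0.004]
contact_force: [1.6, -0.1, 0.4]
width: 0.0604
```

Call:
carry_out:
  steps: "-0.0155 -0.038 0 0 0.06;-0.0155 -0.038 0 0 0.06;-0.0155 -0.038 0 0 0.06;-0.0155 -0.038 0 0 0.06;-0.0155 -0.038 0 0 0.06;0 0 0 0 0.06;0 0 0 0 0.06"

```text
t: 1.35
ee_pos: [0.4178, 0.318, 0.3969]
eef_rot: [-0.136, 0.991, -0.005, -0.005]
contact_force: [-0.8, 0.7, 0.0]
width: 0.0597
```

Run:
```python
from h import *
goto([.416,.286,.34],13.7)
c=env.get_calibration('wrist'); im=env.grab_frame('wrist')
print(proj(c,[[.415,.2865,.17],[.526,.2995,.167]]))
cv2.imwrite('pics/w1.png',im)
```

```text
at [0.4178 0.318  0.3969] yang 105.7 turn 2.0 shift after turn [ 0.0087 -0.0302  0.0573] t 1.35 F [-0.8  0.7  0. ] tilt [-0.008 -0.011 -1.   ]
[[279.96261652 208.55955957]
 [261.70443475 348.43030703]]
```

View pics/w1.png

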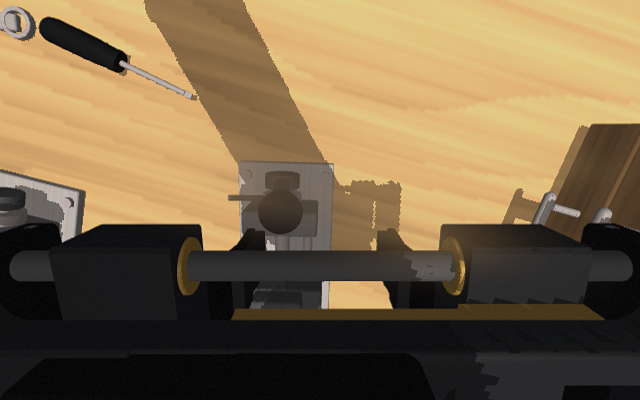

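The wrist view shows the left feed's grip at (280,212); my estimate projects to (280,208). Good agreement. Centring over it, then descending.

Call:
carry_out:
  steps: "0.0045 -0.015 0 1 0.06;0.0045 -0.015 0 1 0.06;0 0 0 0 0.06;0 0 0.03 0 0.06;0 0 0.028 0 0.06;0 0 0 0 0.05;0 0 0 0 0.044"

```text
t: 1.98
ee_pos: [0.4135, 0.2868, 0.339]
eef_rot: [-0.121, 0.993, -0.004, -0.004]
contact_force: [1.1, 0.9, 0.6]
width: 0.0533
```

Run:
```python
from h import *
goto([.415,.286,.334],13.7)
```

```text
at [0.4135 0.2868 0.339 ] yang 103.9 turn 0.2 shift after turn [-0.0013 -0.0011  0.005 ] t 1.9833 F [1.1 0.9 0.6] tilt [-0.007 -0.009 -1.   ]
```

Call:
carry_out:
  steps: "0 0 0.003 0 0.036;0 0 0 0 0.036;0 0 0 0 0.036;0 0 0 0 0.036"

```text
t: 2.32
ee_pos: [0.4133, 0.2885, 0.3397]
eef_rot: [-0.122, 0.993, -0.003, -0.002]
contact_force: [-0.3, 0.1, 0.4]
width: 0.0371
```

Call:
carry_out:
  steps: "0 0.002 0 0 0.036;0 0.002 0 0 0.036;0 0.002 0 0 0.036"

```text
t: 2.57
ee_pos: [0.4122, 0.2947, 0.3414]
eef_rot: [-0.121, 0.993, -0.002, -0.001]
contact_force: [-0.4, -1.1, -0.1]
width: 0.0361
```

Call:
carry_out:
  steps: "0 0.002 0 0 0.036;0 0.002 0 0 0.036"

```text
t: 2.73
ee_pos: [0.4114, 0.2985, 0.3415]
eef_rot: [-0.121, 0.993, -0.003, -0.001]
contact_force: [2.1, -10.6, 1.5]
width: 0.036
```

Call:
carry_out:
  steps: "0 -0.002 0.002 0 0.036;0 -0.002 0.002 0 0.036;0 -0.002 0.002 0 0.036;0 -0.002 0 0 0.036"

```text
t: 3.07
ee_pos: [0.4133, 0.291, 0.3349]
eef_rot: [-0.122, 0.993, -0.003, -0.001]
contact_force: [-0.1, 1.3, -0.7]
width: 0.0359
```

Call:
carry_out:
  steps: "0 -0.002 0 0 0.036;0 -0.002 0 0 0.036"

```text
t: 3.23
ee_pos: [0.4142, 0.2871, 0.3349]
eef_rot: [-0.122, 0.993, -0.003, -0.001]
contact_force: [-0.7, 0.4, 0.9]
width: 0.0361
```

Call:
carry_out:
  steps: "0 -0.001 0 0 0.036;0 -0.001 0 0 0.036"

```text
t: 3.4
ee_pos: [0.4148, 0.2848, 0.3352]
eef_rot: [-0.122, 0.993, -0.002, -0.001]
contact_force: [0.7, -0.5, 0.5]
width: 0.0361
```

Call:
carry_out:
  steps: "0 -0.0015 0 0 0.036;0 -0.0015 0 0 0.036"

```text
t: 3.57
ee_pos: [0.4155, 0.2818, 0.3354]
eef_rot: [-0.122, 0.993, -0.002, -0.001]
contact_force: [-0.0, 0.6, 0.2]
width: 0.0359
```

Call:
carry_out:
  steps: "0 -0.0015 0 0 0.036;0 -0.0015 0 0 0.036"

```text
t: 3.73
ee_pos: [0.4163, 0.2787, 0.3355]
eef_rot: [-0.122, 0.993, -0.002, -0.001]
contact_force: [-0.2, 0.7, -0.1]
width: 0.0362
```

Call:
carry_out:
  steps: "0 -0.001 0 0 0.036;0 -0.001 0 0 0.036"

```text
t: 3.9
ee_pos: [0.4169, 0.2765, 0.3356]
eef_rot: [-0.122, 0.993, -0.002, -0.001]
contact_force: [-1.3, 5.3, 0.2]
width: 0.036
```

Call:
carry_out:
  steps: "0 -0.001 0 0 0.036"

```text
t: 3.98
ee_pos: [0.4169, 0.2762, 0.3357]
eef_rot: [-0.122, 0.993, -0.001, -0.001]
contact_force: [-1.1, 7.7, -1.4]
width: 0.0363
```

Call:
carry_out:
  steps: "0 -0.0005 0 0 0.036"

```text
t: 4.07
ee_pos: [0.4168, 0.2762, 0.3356]
eef_rot: [-0.123, 0.992, -0.001, -0.001]
contact_force: [-0.5, 3.1, -1.3]
width: 0.0359
```

Left feed has about 16.5 mm of play and is left at its right-hand end. Backing off, rising, then on to the middle feed.

Call:
carry_out:
  steps: "0 0.003 0 0 0.05;0 0 0 0 0.06;0 0 0 0 0.06;0 0 -0.03 0 0.06;0 0 -0.03 0 0.06;0 0 0 0 0.06"

```text
t: 4.57
ee_pos: [0.416, 0.2781, 0.3956]
eef_rot: [-0.122, 0.993, -0.003, -0.003]
contact_force: [0.7, 0.1, 1.3]
width: 0.0589
```

Run:
```python
from h import *
goto([.518,.0113,.39],0.2)
```

```text
at [0.416  0.2781 0.3956] yang 104.0 turn 13.8 shift after turn [-0.1011 -0.2671  0.0069] t 4.5667 F [0.7 0.1 1.3] tilt [-0.005 -0.007 -1.   ]
```

Call:
carry_out:
  steps: "0 0 0 6.9 0.06;0 0 0 6.9 0.06;-0.0126 -0.0334 0 0 0.06;-0.0126 -0.0334 0 0 0.06;-0.0126 -0.0334 0 0 0.06;-0.0126 -0.0334 0 0 0.06;-0.0126 -0.0334 0 0 0.06;-0.0126 -0.0334 0 0 0.06"

```text
t: 5.23
ee_pos: [0.4903, 0.0762, 0.3968]
eef_rot: [-0.001, 1.0, -0.003, -0.002]
contact_force: [1.1, 0.0, 0.1]
width: 0.0599
```

Call:
carry_out:
  steps: "-0.0126 -0.0334 0 0 0.06;-0.008 -0.018 0 0 0.06;0 0 0 0 0.06;0 0 0 0 0.06"

```text
t: 5.57
ee_pos: [0.5125, 0.0123, 0.3964]
eef_rot: [0.006, 1.0, -0.004, -0.001]
contact_force: [-0.8, 0.2, -0.2]
width: 0.0596
```

Run:
```python
from h import *
goto([.518,.0113,.334],0.2)
c=env.get_calibration('wrist'); im=env.grab_frame('wrist')
print(proj(c,[[.518,.0113,.17]]))
cv2.imwrite('pics/w2.png',im[130:330,150:470])
```

```text
at [0.5125 0.0123 0.3964] yang 89.3 turn -0.9 shift after turn [-0.0057 -0.0004  0.0624] t 5.5667 F [-0.8  0.2 -0.2] tilt [-0.003 -0.009 -1.   ]
[[322.78178079 229.95088359]]
```

View pics/w2.png

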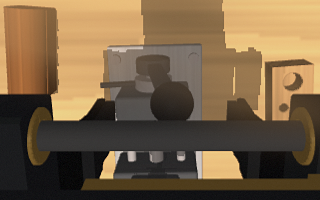

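Middle grip ball is at wrist pixel (322,231), predicted (323,230). Descending.

Call:
carry_out:
  steps: "-0.0057 0 0.03 -0.9 0.06;0 0 0.03 0 0.06;0 0 0.003 0 0.05;0 0 0 0 0.036;0 0 0 0 0.036;0 0 0 0 0.036;0 0 0 0 0.036"

```text
t: 6.2
ee_pos: [0.5177, 0.0185, 0.3355]
eef_rot: [-0.007, 1.0, -0.003, 0.0]
contact_force: [0.3, -6.1, -3.9]
width: 0.0381
```

Call:
carry_out:
  steps: "0 0.0015 0 0 0.036;0 0.0015 0 0 0.036;0 0.001 0 0 0.036"

```text
t: 6.45
ee_pos: [0.5175, 0.0184, 0.3367]
eef_rot: [-0.005, 1.0, -0.006, 0.0]
contact_force: [-0.4, -2.9, -2.0]
width: 0.0363
```

Call:
carry_out:
  steps: "0 0.002 0 0 0.036;0 0.002 0 0 0.036"

```text
t: 6.62
ee_pos: [0.5173, 0.0193, 0.3371]
eef_rot: [-0.003, 1.0, -0.009, 0.001]
contact_force: [0.7, -9.3, -6.1]
width: 0.0359
```

Run:
```python
from h import *
o=env.get_obs(); print(o['ee_pos'].round(4),o['contact_force'],o['moment'],R.from_quat(o['eef_rot']).as_matrix()[:,2].round(4))
S=env.grab_frame('scene');S0=cv2.imread('pics/scene0.png')
f=lambda I:cv2.resize(I[195:300,190:310],None,fx=3.3,fy=3.3,interpolation=2)
cv2.imwrite('pics/s2.png',np.hstack([f(S0),f(S)]))
```

```text
[0.5173 0.0193 0.3371] [ 0.74681644 -9.31714905 -6.10263573] [-1.88995626 -0.27886626  0.02312006] [ 0.0012 -0.0171 -0.9999]
```

View pics/s2.png

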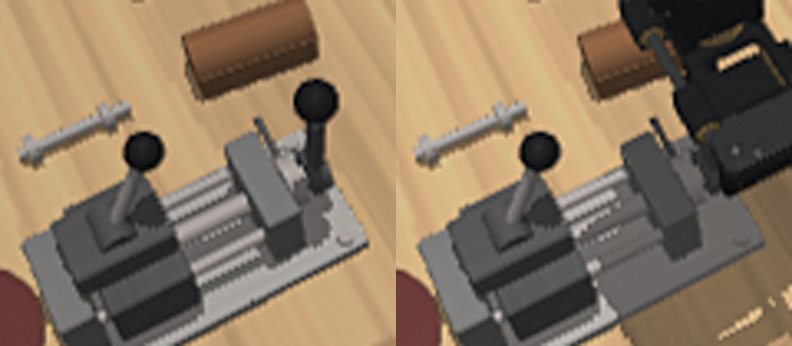

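Index pin hasn't moved (tip near (260,122) in both halves), so that's the left end. Now sweeping right.

Call:
carry_out:
  steps: "0 -0.002 0 0 0.036;0 -0.002 0 0 0.036;0 -0.002 0 0 0.036;0 -0.002 0 0 0.036;0 -0.002 0 0 0.036"

```text
t: 7.08
ee_pos: [0.518, 0.0099, 0.3402]
eef_rot: [-0.003, 1.0, -0.007, 0.003]
contact_force: [-1.1, 1.3, -0.1]
width: 0.0363
```

Call:
carry_out:
  steps: "0 -0.002 0 0 0.036;0 -0.002 0 0 0.036"

```text
t: 7.25
ee_pos: [0.5182, 0.0061, 0.3408]
eef_rot: [-0.004, 1.0, -0.007, 0.003]
contact_force: [-0.2, 0.9, 0.5]
width: 0.0359
```

Call:
carry_out:
  steps: "0 -0.002 0 0 0.036;0 -0.002 0 0 0.036"

```text
t: 7.42
ee_pos: [0.5183, 0.0026, 0.3411]
eef_rot: [-0.004, 1.0, -0.006, 0.003]
contact_force: [-0.6, 10.6, -0.1]
width: 0.0361
```

Call:
carry_out:
  steps: "0 -0.0015 0 0 0.036;0 -0.0015 0 0 0.036"

```text
t: 7.58
ee_pos: [0.5183, 0.0021, 0.341]
eef_rot: [-0.005, 1.0, -0.004, 0.003]
contact_force: [0.5, 6.2, -1.0]
width: 0.036
```

Middle feed: about 9.5 mm of play, left at its right-hand end. On to the right feed.

Call:
carry_out:
  steps: "0 0.003 0 0 0.05;0 0 0 0 0.06;0 0 0 0 0.06;0 0 -0.03 0 0.06;0 0 -0.025 0 0.06;0 0 0 0 0.06"

```text
t: 8.08
ee_pos: [0.5174, 0.0048, 0.3962]
eef_rot: [-0.005, 1.0, -0.005, 0.001]
contact_force: [0.6, -0.1, 0.5]
width: 0.059
```

Run:
```python
from h import *
goto([.365,-.2777,.39],-5.5)
```

```text
at [0.5174 0.0048 0.3962] yang 90.6 turn 6.1 shift after turn [ 0.1247 -0.2957  0.0088] t 8.0833 F [ 0.6 -0.1  0.5] tilt [ 0.003 -0.011 -1.   ]
```

Call:
carry_out:
  steps: "0 0 0 6.1 0.06;0.0139 -0.0329 0 0 0.06;0.0139 -0.0329 0 0 0.06;0.0139 -0.0329 0 0 0.06;0.0139 -0.0329 0 0 0.06;0.0139 -0.0329 0 0 0.06;0.0139 -0.0329 0 0 0.06;0.0139 -0.0329 0 0 0.06"

```text
t: 8.75
ee_pos: [0.3952, -0.2176, 0.3968]
eef_rot: [0.046, 0.999, -0.006, 0.003]
contact_force: [0.4, -0.3, -0.4]
width: 0.06
```

Call:
carry_out:
  steps: "0.0139 -0.0329 0 0 0.06;0 0 0 0 0.06;0 0 0 0 0.06"

```text
t: 9.0
ee_pos: [0.3718, -0.258, 0.3967]
eef_rot: [0.053, 0.999, -0.006, 0.003]
contact_force: [0.8, 0.0, -0.5]
width: 0.0599
```

Run:
```python
from h import *
goto([.365,-.2777,.334],-5.5)
c=env.get_calibration('wrist'); im=env.grab_frame('wrist')
print(proj(c,[[.365,-.2777,.17]]))
cv2.imwrite('pics/w3.png',im[130:330,150:470])
```

```text
at [ 0.3718 -0.258   0.3967] yang 84.0 turn -0.5 shift after turn [ 0.0054 -0.0196  0.0629] t 9.0 F [ 0.8  0.  -0.5] tilt [ 0.006 -0.012 -1.   ]
[[294.48253312 211.80614494]]
```

View pics/w3.png

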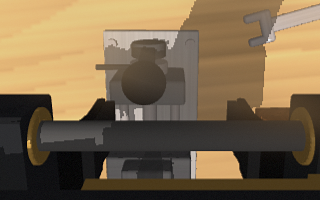

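Right grip ball is at wrist pixel (293,213), predicted (294,212). Descending.

Call:
carry_out:
  steps: "0.0054 -0.0196 0 0 0.06;0 0 0.03 0 0.06;0 0 0.03 0 0.06;0 -0.001 0.003 0 0.05;0 0 0 0 0.045"

```text
t: 9.47
ee_pos: [0.3669, -0.2771, 0.3328]
eef_rot: [0.05, 0.999, -0.007, 0.004]
contact_force: [0.6, 0.3, 0.6]
width: 0.0529
```

Call:
carry_out:
  steps: "0 0 0 0 0.036;0 0 0 0 0.036;0 0 0 0 0.036"

```text
t: 9.72
ee_pos: [0.3685, -0.276, 0.3352]
eef_rot: [0.049, 0.999, -0.007, 0.005]
contact_force: [0.2, 0.6, 0.2]
width: 0.0383
```

Call:
carry_out:
  steps: "0.001 0.002 0 0 0.036;0.001 0.002 0 0 0.036"

```text
t: 9.88
ee_pos: [0.3677, -0.2717, 0.3369]
eef_rot: [0.049, 0.999, -0.008, 0.006]
contact_force: [-0.2, -1.3, -0.5]
width: 0.0366
```

Call:
carry_out:
  steps: "0 0.0015 0 0 0.036;0 0.0015 0 0 0.036"

```text
t: 10.05
ee_pos: [0.368, -0.2684, 0.3378]
eef_rot: [0.049, 0.999, -0.008, 0.007]
contact_force: [-0.6, -0.7, 0.4]
width: 0.036
```

Call:
carry_out:
  steps: "0 0.0015 0 0 0.036;0 0.0015 0 0 0.036"

```text
t: 10.22
ee_pos: [0.3682, -0.2651, 0.338]
eef_rot: [0.048, 0.999, -0.008, 0.007]
contact_force: [-0.1, -0.1, -0.1]
width: 0.0363
```

Call:
carry_out:
  steps: "0 0.0015 0.001 0 0.036;0 0.0015 0.001 0 0.036"

```text
t: 10.38
ee_pos: [0.3687, -0.2619, 0.3361]
eef_rot: [0.049, 0.999, -0.008, 0.008]
contact_force: [-0.4, -0.2, -0.1]
width: 0.0357
```

Call:
carry_out:
  steps: "0 0.0015 0 0 0.036;0 0.001 0 0 0.036"

```text
t: 10.55
ee_pos: [0.3686, -0.2605, 0.336]
eef_rot: [0.049, 0.999, -0.009, 0.008]
contact_force: [-0.3, -7.3, -2.5]
width: 0.0361
```

Call:
carry_out:
  steps: "0 0.001 0 0 0.036;0 0.001 0 0 0.036"

```text
t: 10.72
ee_pos: [0.3685, -0.26, 0.336]
eef_rot: [0.05, 0.999, -0.011, 0.008]
contact_force: [1.4, -4.9, -3.3]
width: 0.0364
```

Left end reached. Now sweeping right.

Call:
carry_out:
  steps: "0 -0.002 0 0 0.036;0 -0.002 0 0 0.036;0 -0.002 0 0 0.036;0 -0.002 0 0 0.036;0 -0.002 0.001 0 0.036;0 -0.002 0.001 0 0.036"

```text
t: 11.22
ee_pos: [0.3675, -0.2721, 0.334]
eef_rot: [0.049, 0.999, -0.011, 0.008]
contact_force: [-0.3, 0.5, 0.5]
width: 0.036
```

Call:
carry_out:
  steps: "0 -0.002 0 0 0.036;0 -0.002 0 0 0.036;0 -0.002 0 0 0.036"

```text
t: 11.47
ee_pos: [0.3669, -0.2785, 0.3338]
eef_rot: [0.049, 0.999, -0.01, 0.008]
contact_force: [-0.5, 0.7, -0.1]
width: 0.0361
```

Call:
carry_out:
  steps: "0 -0.002 0 0 0.036;0 -0.002 0 0 0.036"

```text
t: 11.63
ee_pos: [0.3664, -0.2829, 0.3338]
eef_rot: [0.049, 0.999, -0.01, 0.008]
contact_force: [-0.2, 0.7, 0.6]
width: 0.036
```

Call:
carry_out:
  steps: "0 -0.0015 0 0 0.036;0 -0.0015 0 0 0.036"

```text
t: 11.8
ee_pos: [0.3661, -0.2864, 0.3339]
eef_rot: [0.049, 0.999, -0.01, 0.008]
contact_force: [0.0, 0.2, 0.3]
width: 0.0361
```

Call:
carry_out:
  steps: "0 -0.0015 0 0 0.036;0 -0.0015 0 0 0.036"

```text
t: 11.97
ee_pos: [0.3657, -0.2897, 0.334]
eef_rot: [0.049, 0.999, -0.01, 0.008]
contact_force: [1.0, 0.6, -0.2]
width: 0.036
```

Call:
carry_out:
  steps: "0 -0.0015 0 0 0.036;0 -0.001 0 0 0.036"

```text
t: 12.13
ee_pos: [0.3654, -0.2926, 0.3341]
eef_rot: [0.049, 0.999, -0.01, 0.008]
contact_force: [-0.1, 0.1, 0.5]
width: 0.0359
```

Call:
carry_out:
  steps: "0 -0.001 0 0 0.036;0 -0.001 0 0 0.036"

```text
t: 12.3
ee_pos: [0.3653, -0.2944, 0.3341]
eef_rot: [0.049, 0.999, -0.01, 0.008]
contact_force: [-0.4, 7.2, 2.1]
width: 0.0362
```

Call:
carry_out:
  steps: "0 -0.001 0 0 0.036;0 -0.001 0 0 0.036"

```text
t: 12.47
ee_pos: [0.3655, -0.295, 0.3339]
eef_rot: [0.049, 0.999, -0.008, 0.007]
contact_force: [-0.2, 5.2, 3.5]
width: 0.0361
```

Right feed: about 29 mm of play, so it's the worn one (left feed 16.5, middle 9.5). Backing off, rising, and closing the fingers to push its lever.

Call:
carry_out:
  steps: "0 0.003 0 0 0.05;0 0 0 0 0.06;0 0 0 0 0.06;0 0 -0.03 0 0.06;0 0 -0.03 0 0.06;0 0 0 0 0"

```text
t: 12.97
ee_pos: [0.3644, -0.2908, 0.3946]
eef_rot: [0.049, 0.999, -0.009, 0.005]
contact_force: [1.4, 0.0, 0.2]
width: 0.0569
```

Run:
```python
from h import *
goto([.436,-.294,.395],-5.5)
```

```text
at [ 0.3644 -0.2908  0.3946] yang 84.4 turn -0.1 shift after turn [-0.0716  0.0037  0.0003] t 12.9667 F [1.4 0.  0.2] tilt [ 0.009 -0.018 -1.   ]
```

Call:
carry_out:
  steps: "-0.024 0.002 0 0 0;-0.024 0.002 0 0 0;-0.023 0.002 0 0 0;0 0 0 0 0;0 0 0 0 0;0 0 0 0 0;0 0 0 0 0"

```text
t: 13.55
ee_pos: [0.4373, -0.2935, 0.3963]
eef_rot: [0.05, 0.999, -0.01, 0.008]
contact_force: [-0.4, -0.1, -0.0]
width: 0.0143
```

Run:
```python
from h import *
goto([.436,-.291,.332],-5.5)
c=env.get_calibration('wrist'); im=env.grab_frame('wrist')
print(proj(c,[[.471,-.2974,.167],[.3625,-.293,.17]]))
cv2.imwrite('pics/w4.png',im[130:400,120:520])
```

```text
at [ 0.4373 -0.2935  0.3963] yang 84.3 turn -0.2 shift after turn [0.0025 0.0035 0.0642] t 13.55 F [-0.4 -0.1 -0. ] tilt [ 0.014 -0.02  -1.   ]
[[326.15714524 260.78326113]
 [316.44708144  99.60543846]]
```

View pics/w4.png

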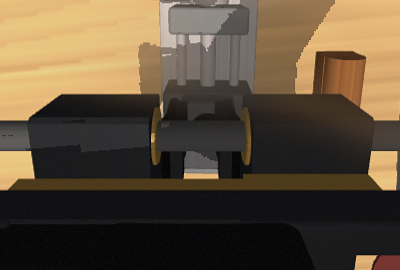

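Call:
carry_out:
  steps: "0.005 0.004 0 0 0;0 0 0.022 0 0;0 0 0.022 0 0;0 0 0.02 0 0;0 0 0 0 0"

```text
t: 14.02
ee_pos: [0.4298, -0.2901, 0.3319]
eef_rot: [0.051, 0.999, -0.009, 0.01]
contact_force: [-0.8, 1.0, -1.0]
width: 0.0004
```

Call:
carry_out:
  steps: "-0.008 0 0 0 0;-0.01 0 0 0 0;-0.01 0 0 0 0"

```text
t: 14.27
ee_pos: [0.457, -0.2934, 0.3348]
eef_rot: [0.052, 0.999, -0.008, 0.011]
contact_force: [-2.0, 0.5, 0.6]
width: 0.0005
```

Call:
carry_out:
  steps: "-0.01 0 0.001 0 0;-0.01 0 0.001 0 0;-0.01 0 0.001 0 0;-0.008 0 0.001 0 0;-0.008 0 0.001 0 0"

```text
t: 14.68
ee_pos: [0.5112, -0.2983, 0.3345]
eef_rot: [0.051, 0.999, -0.009, 0.013]
contact_force: [-0.7, 0.4, -1.3]
width: 0.0006
```

Call:
carry_out:
  steps: "-0.004 0 0 0 0;-0.004 0 0 0 0"

```text
t: 14.85
ee_pos: [0.5208, -0.299, 0.3343]
eef_rot: [0.05, 0.999, -0.009, 0.012]
contact_force: [-23.9, 5.0, 10.4]
width: 0.0002
```

Call:
carry_out:
  steps: "-0.004 0 0 0 0;-0.004 0 0 0 0"

```text
t: 15.02
ee_pos: [0.5239, -0.3006, 0.3339]
eef_rot: [0.052, 0.999, -0.006, 0.003]
contact_force: [-26.7, 11.9, 21.6]
width: 0.0008
```

The lever is against its stop. Backing off, then rising and checking.

Call:
carry_out:
  steps: "0.01 0 0 0 0;0.02 0 0 0 0;0 0 -0.03 0 0;0 0 -0.04 0 0;0 0 -0.04 0 0;0.03 0.02 -0.03 0 0;0.03 0.04 0 0 0;0 0.04 0 0 0"

```text
t: 15.68
ee_pos: [0.4467, -0.2049, 0.4724]
eef_rot: [0.061, 0.998, -0.006, -0.002]
contact_force: [1.5, -0.3, -0.4]
width: 0.0008
```

Call:
carry_out:
  steps: "0.02 0.036 0 0 0;0.02 0.036 0 0 0;0.02 0.036 0 0 0;0.02 0.036 0 0 0;0 0 0 0 0"

```text
t: 16.1
ee_pos: [0.3816, -0.0435, 0.4742]
eef_rot: [0.058, 0.998, -0.006, 0.003]
contact_force: [0.6, 0.3, 0.1]
width: 0.0001
```

Run:
```python
from h import *
print(env.get_obs()['ee_pos'])
S=env.grab_frame('scene');T=env.grab_frame('top')
cv2.imwrite('pics/sf.png',S);cv2.imwrite('pics/tf.png',T)
a=cv2.resize(S[90:400,190:430],(480,620))[:600]
T0=cv2.imread('pics/top0.png')
z=[cv2.resize(I[y:y+100,x:x+90],(264,293),interpolation=2) for I in(T0,T) for x,y in((150,120),(265,85),(370,140))]
cv2.imwrite('pics/final.png',np.vstack([np.hstack(z[:3]),np.hstack(z[3:])]))
```

```text
[ 0.38163015 -0.04352166  0.4741993 ]
```

View pics/final.png

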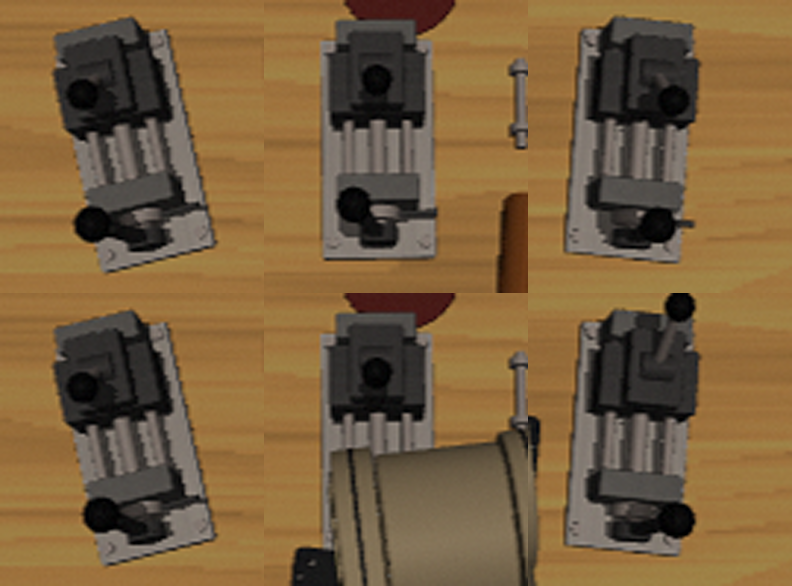

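View pics/sf.png

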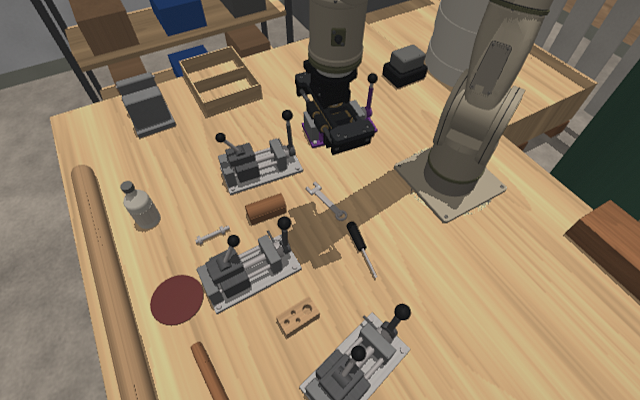

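Scene view: the right lever now leans away at (221,138), the other two are as they were, and all three grips have shifted right. I'll measure the final grip positions numerically against the contact ends I felt.

Run:
```python
from h import *
cs,ct=env.get_calibration('scene'),env.get_calibration('top')
I={k:cv2.imread(f'pics/{k}.png') for k in('scene0','sf','top0','tf')}
def trk(a,b,uv,r,s=10):  # sub-pixel template shift
    u,v=uv; A=cv2.resize(a[v-r:v+r+1,u-r:u+r+1],None,fx=8,fy=8,interpolation=cv2.INTER_CUBIC)
    w=r+s;B=cv2.resize(b[v-w:v+w+1,u-w:u+w+1],None,fx=8,fy=8,interpolation=cv2.INTER_CUBIC)
    m=cv2.matchTemplate(B,A,cv2.TM_CCOEFF_NORMED);_,q,_,l=cv2.minMaxLoc(m); return np.array(l)/8-s,round(q,3)
def circ(img,uv,r=14):
    u,v=uv;p=cv2.resize(img[v-r:v+r+1,u-r:u+r+1],None,fx=6,fy=6,interpolation=cv2.INTER_CUBIC).max(2)
    c=cv2.HoughCircles(cv2.GaussianBlur(p,(5,5),0),cv2.HOUGH_GRADIENT,1,200,param1=60,param2=8,minRadius=24,maxRadius=62)
    return None if c is None else (c[0,0,:2]-2.5)/6+[u-r,v-r],c[0,0,2]/6 if c is not None else 0
for k,s,sn,t,tn,yaw in(('L',(405,315),(402,312),(182,197),(184,196),13.7),('M',(285,226),(284,222),(295,155),None,.2),('R',(289,119),(288,115),(414,217),(420,217),-5.5)):
    ds=trk(I['scene0'],I['sf'],s,10); dt=trk(I['top0'],I['tf'],t,10) if tn else None
    print(k,'shift px scene',ds,'top',dt,'circ',circ(I['scene0'],s),circ(I['sf'],sn),circ(I['top0'],t),circ(I['tf'],tn) if tn else '')
    y=np.array([-np.sin(np.radians(yaw)),np.cos(np.radians(yaw)),0])
    P=np.array({'L':[.415,.286,.17],'M':[.518,.0113,.17],'R':[.365,-.2777,.17]}[k])
    for c,n,d in((cs,'s',ds),(ct,'t',dt)):
        if d: e=(proj(c,P+.01*y)-proj(c,P))[0]; print('  mm along y',n,(10*d[0]@e/(e@e)).round(2))
```

```text
L shift px scene (array([-3.125, -3.   ]), 0.945) top (array([ 2.5  , -0.625]), 0.919) circ (array([406.        , 315.16666698]), np.float32(7.933333)) (array([401.66666698, 312.16666698]), np.float32(8.666667)) (array([181.        , 196.16666698]), np.float32(6.1)) (array([184.16666698, 195.16666698]), np.float32(6.183333))
  mm along y s -7.27
  mm along y t -6.17
M shift px scene (array([-1.25, -2.25]), 0.864) top None circ (array([285.33333302, 225.66666698]), np.float32(7.116667)) (array([284.        , 222.83333302]), np.float32(6.7833333)) (array([295.33333302, 154.33333302]), np.float32(6.2166667)) 
  mm along y s -6.2
R shift px scene (array([-2.  , -3.75]), 0.989) top (array([5.875, 0.5  ]), 0.806) circ (array([288.66666698, 118.5       ]), np.float32(5.35)) (array([287.        , 114.83333302]), np.float32(5.4)) (array([413.83333302, 216.33333302]), np.float32(6.15)) (array([420.5       , 217.33333302]), np.float32(5.9500003))
  mm along y s -15.34
  mm along y t -14.32
```

```bash
python3 -c "
from bench import env
print(env.get_obs()['contact_force']); print(env.finish_job())"
```

```text
[ 0.03666354 -0.17771006 -0.54316167]
the job is handed in; nothing more can be done
None
```

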